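# Hold a culture tube over the light box

### The job

Inspect the red-capped culture tube: draw it straight up out of the rack, and once it is clear lay it over on its side and hold it level over the middle of the light box's lit window, about 15 cm above it (the cap end may be a little higher, but never turn the cap downwards). Finish still holding it there, steady and touching nothing else, and leave the rack, the other tubes and everything else on the bench undisturbed.

Things in the scene. Friction and masses are not known exactly. Their poses are not given: they have to be found in the camera images.
- tube_red: Glass culture tube with red cap, 168 mm tall over all: round-bottomed glass 25 mm in diameter; the ribbed round cap, 29 mm in diameter, covers the last 36 mm. Origin at the tip of the round bottom, z along the tube to the cap, yaw arbitrary. About 75 g, balanced near its middle. Stands loosely in one of the rack's cells (which one varies), its tip 8 mm above the bench, 72 mm deep in the rack.
- tube_red_cap (a point): Point on the red-capped tube's axis at mid height of the cap, 150 mm from the bottom tip.
- tube_red_mid (a point): Point on the red-capped tube's axis halfway along it, 84 mm from the bottom tip.
- tube_white: Glass culture tube with white cap, 168 mm tall over all: round-bottomed glass 25 mm in diameter; the ribbed round cap, 29 mm in diameter, covers the last 36 mm. Origin at the tip of the round bottom, z along the tube to the cap, yaw arbitrary. Stands in the same rack and is to be left there.
- tube_blue: Glass culture tube with blue cap, 168 mm tall over all: round-bottomed glass 25 mm in diameter; the ribbed round cap, 29 mm in diameter, covers the last 36 mm. Origin at the tip of the round bottom, z along the tube to the cap, yaw arbitrary. Stands in the same rack and is to be left there.
- tube_green: Glass culture tube with green cap, 168 mm tall over all: round-bottomed glass 25 mm in diameter; the ribbed round cap, 29 mm in diameter, covers the last 36 mm. Origin at the tip of the round bottom, z along the tube to the cap, yaw arbitrary. Stands in the same rack and is to be left there.
- rack: Loose grey tube rack, 700 g, 81 mm (x) by 255 mm (y) by 80 mm high (top face): base plate and two open grids of 2 rows (along y) by 7 square cells, 27.5 mm wide, 34 mm pitch. Four tubes stand in every other column, in alternating rows, so that neighbours are 76 mm apart. Origin: centre of the underside, z up.
- lightbox: Fixed white flat viewing light box, 200 mm (x) by 230 mm (y) by 46 mm high, with a lit opal window, 150 mm (x) by 180 mm (y), in its top face. Origin: centre of the underside, z up. It stands on the other side of the robot's midline from the rack; which is left and which is right varies.
- window (a point): Centre of the lit window, on its upper surface, 46 mm above the bench.
- wash_bottle: White wash bottle with blue cap, 68 mm in diameter, 205 mm high with its spout, standing at the right; leave alone. Origin: centre of the underside.
- beaker: Glass beaker, 68 mm in diameter, 85 mm high, standing at the left; leave alone. Origin: centre of the underside.
- pocket_meter: White pocket meter with a short steel probe, 22 mm by 160 mm by 18 mm, lying at the back; leave alone. Origin: centre of the case's underside.
- petri_stack: Stack of Petri dishes, 90 mm in diameter, 62 mm high, at the left; leave alone. Origin: centre of the underside.

How it is judged:
By the outcome, as a careful person would: the job done as asked, in the order asked, and still so for the second after the job is handed in, while the arm keeps its last pose, push and grip.
It also fails if it takes over 48 s, if anything falls off the work surface, if the arm or the gripper's body presses on something with over 40 N, if the wrist force passes 120 N, or if a joint passes its speed limit or range.

### The arm

A 6-joint arm with a two-finger parallel gripper is mounted at the origin on the work surface. World frame = base frame: x ahead of the robot, y to its left, z up, the work surface at z = 0. Lengths are in mm, angles in degrees, forces in N, time in s.
With the tool pointing down it reaches from about 300 to 850 mm from the base axis. Payload 4.2 kg.
Tool frame: the origin (TCP) lies at the very end of the fingers, on their centre line; the grasp point (between the pads) lies 19 mm behind it; z points along the fingers, y is the direction in which the jaws open and shut (so a half turn about z gives the same grasp; the last joint's range is limited). The gripper opens to 91 mm and grips with 3 to 60 N. Pads are 32 mm wide; open, the fingers measure 118 mm over their backs; the gripper's body (76 mm by 178 mm) begins 60 mm behind the grasp point.
Start: joints at [-68.984, 18.312, 89.639, -0, 72.044, -1.146], TCP at [216.91, -532.535, 213.976] pointing down, gripper open.
Joint ranges: [-177.97, 177.97], [-48.28, 115.42], [12.27, 149.76], [-77.06, 257.06], [2.81, 150.46], [-146.56, 146.56]. Speed limits (degrees/s): [147.25, 147.25, 180, 180, 180, 180].

### API

Orientations are given as [roll, pitch, yaw] about the fixed x, y, z axes, in that order (R = Rz(yaw) Ry(pitch) Rx(roll)).
In Python, from workcell import monitor, eyes, job gives the robot as it stands.
- The arm moves only by the tool move_arm, never from a script. Its argument "increments" is a list that holds one entry, the list of rows, each a list of 7 numbers: the opening, from 0 (shut) to 1 (fully open), then the shift along the tool's x, y, z in cm, then the turn, a rotation vector about the tool's x, y, z in rad. In form: [[[jaw, x, y, z, ax, ay, az], ...]]. A call has 1 to 12 rows; each row shifts and turns the pose as measured when the row begins, along the tool's axes as they then stand; what a row does not reach is not made up. A row lasts 1/8 s, in which the tool goes at most 62.5 mm and 10.7 degrees, less where a joint would pass 70% of its speed; a pose out of reach is approached as far as the arm can. A call is refused whole if a number of a shift passes 6.25 or a number of a turn 0.188, either way. A call with a gripper value outside its range is refused whole. The fingers move at their own pace and stop on an object; "force" is the grip in N (left out, the last holds). Time passes only in rows, so rows that do not move let the fingers close. It gives the time, the measured TCP pose, the force and the opening at its end, in the units of the state.
- monitor.state(): the state, without advancing time (a new reading comes with each control period).
- eyes.grab_frame(name): name is "side" or "top"; returns a dict with "color" (400x640x3 uint8, red, green, blue), "z_map" (400x640 float32, mm along the optical axis (not along the pixel's ray), 0 where there is no reading), "camera_matrix" (3x3 intrinsics, pixels), "dist_coeffs" ([k1, k2, p1, p2, k3] as OpenCV has them; the pictures are not rectified), "rvec" (rotation vector, rad) and "tvec" (3), from world to camera coordinates, as OpenCV has them. Camera axes: x right, y down, z forward; pixel columns grow to the right and rows downward; lengths in mm; the calibration is good to about 2 mm. A picture is of the moment at which its call begins.
- job.job_done(): hands the job in, once; it reports no verdict.
The state is a dict: "time_s": time; "qpos": joint angles; "qvel": joint speeds; "effort": joint torques, N m; "ee_pos": TCP position; "ee_rot": TCP orientation; "force": force on the tool from outside, world axes, zero at the start; "torque": the same for the moment, N m; "gripper_width": finger opening in mm.
Only numpy, scipy, OpenCV 4.12 (cv2) and the standard library are available. Lean on these libraries where they do the work, as an engineer would, in place of code of your own. Each camera call takes 0.05 s, during which the arm holds its last target. There are 200 camera calls.

## Working session

There is one attempt and no reset: what is moved stays moved. The work goes in short steps, Python scripts to look and compute and a tool call to move; the robot and the scene stay as the last step left them, time stands still between calls to the robot, and variables do not carry over. Pictures are saved under pics/ and viewed, about 8 in all and at most 12, crops included, and the job is handed in when it is done.

Besides the shell and the picture viewer there is one more tool, called after "Call:" as name(argument=value, ...), one argument or row to a line, values as JSON. move_arm: Moves the arm, as the interface text tells. Its arguments: {"type":"object","properties":{"increments":{"type":"array"},"force":{"type":"number"}},"required":["increments"]}

```bash
mkdir -p pics; cat > h.py <<'E'
import numpy as np, cv2
from workcell import monitor, eyes, job
def grab(n):
    f=eyes.grab_frame(n); f['K']=np.array(f['camera_matrix'],float); f['D']=np.array(f['dist_coeffs'],float)
    f['R']=cv2.Rodrigues(np.array(f['rvec'],float))[0]; f['t']=np.array(f['tvec'],float).ravel(); return f
def ray(f,px):
    u=cv2.undistortPoints(np.array([[px]],float),f['K'],f['D'])[0,0]
    return -f['R'].T@f['t'], f['R'].T@np.array([u[0],u[1],1.])
def onz(f,px,z):
    c,d=ray(f,px); return c+d*(z-c[2])/d[2]
def dep(f,px):
    c,d=ray(f,px); return c+d*float(f['z_map'][int(px[1]),int(px[0])])
def two(f,p,g,q):
    a,d=ray(f,p); b,e=ray(g,q); s=np.linalg.lstsq(np.c_[d,-e],b-a,rcond=None)[0]
    P,Q=a+s[0]*d,b+s[1]*e; return (P+Q)/2,np.linalg.norm(P-Q)
def proj(f,P): return cv2.projectPoints(np.array([P],float),f['R'],f['t'],f['K'],f['D'])[0].ravel()
def save(f,n): cv2.imwrite('pics/'+n,f['color'][:,:,::-1])
E
python3 - <<'E'
from h import *
for n in('side','top'):
    f=grab(n); save(f,n+'0.png'); print(n,(-f['R'].T@f['t']).round(),f['R'][2].round(2))
    hsv=cv2.cvtColor(f['color'],cv2.COLOR_RGB2HSV)
    for c,ranges in dict(red=[(0,8),(172,180)],green=[(40,85)],blue=[(98,125)]).items():
        m=sum(cv2.inRange(hsv,(a,110,50),(b,255,255)) for a,b in ranges).astype(np.uint8)
        k,l,s,ce=cv2.connectedComponentsWithStats(m)
        print(c,[(s[i].tolist(),ce[i].round(1).tolist(),dep(f,ce[i]).round().tolist()) for i in range(1,k) if s[i][4]>60])
print(monitor.state())
E
```

```text
side [ 102. -999.  892.] [ 0.36  0.73 -0.58]
red [([303, 201, 12, 15, 156], [308.4, 207.7], [529.0, -116.0, 170.0])]
green [([337, 218, 12, 16, 160], [342.1, 225.6], [579.0, -241.0, 171.0]), ([432, 280, 11, 11, 86], [436.9, 284.2], [783.0, -463.0, 40.0])]
blue [([0, 211, 12, 75, 465], [3.5, 242.7], [-779.0, 1280.0, -599.0]), ([348, 233, 13, 17, 184], [353.9, 240.9], [577.0, -314.0, 170.0]), ([408, 256, 67, 58, 1835], [440.5, 284.1], [794.0, -466.0, 38.0]), ([366, 322, 16, 18, 191], [373.5, 330.3], [465.0, -584.0, 162.0])]
top [ 435.  -14. 1568.] [ 0.09  0.01 -1.  ]
red [([354, 208, 9, 10, 69], [357.9, 212.8], [535.0, -102.0, 169.0])]
green [([445, 141, 10, 9, 66], [449.7, 145.2], [787.0, -451.0, 42.0]), ([391, 192, 10, 10, 70], [395.1, 196.4], [587.0, -225.0, 179.0])]
blue [([424, 121, 51, 40, 1227], [448.2, 139.9], [815.0, -456.0, 8.0]), ([413, 193, 11, 10, 85], [418.2, 197.5], [582.0, -301.0, 179.0]), ([496, 227, 12, 9, 71], [500.7, 230.6], [469.0, -574.0, 163.0]), ([626, 275, 14, 125, 1288], [634.1, 329.5], [-19.0, -1527.0, -582.0]), ([92, 281, 20, 20, 313], [101.4, 290.6], [280.0, 799.0, 76.0])]
{'time_s': 0.1, 'qpos': array([-6.89837192e+01,  1.83477597e+01,  8.96995780e+01,  1.51988488e-03,
        7.20435743e+01, -1.14492896e+00]), 'qvel': array([ 0.11642829, -0.02474982, -0.25527514,  0.09833462, -0.025188  ,
        0.07647345]), 'effort': array([-2.08157430e-04, -4.13331664e+01, -2.32508862e+01,  7.27956416e-02,
        4.21288563e-02, -5.05333401e-05]), 'ee_pos': array([ 216.75379599, -532.09391147,  213.20544481]), 'ee_rot': array([-1.79909135e+02, -3.26137100e-03,  2.21607375e+01]), 'force': array([ 0.74182177, -0.40475628, -1.16142554]), 'torque': array([-0.02983381, -0.02273992,  0.00649755]), 'gripper_width': 90.79242595523823}
```

View pics/side0.png

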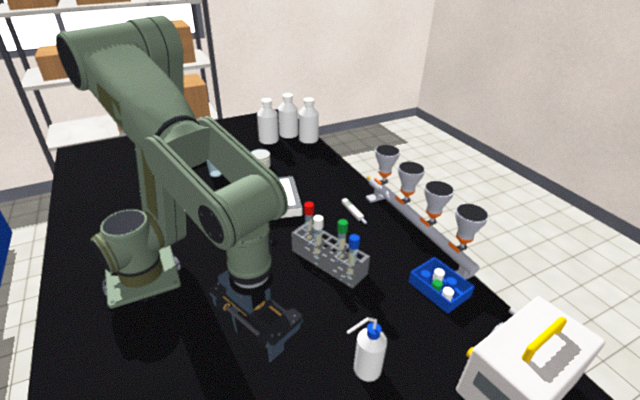

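View pics/top0.png

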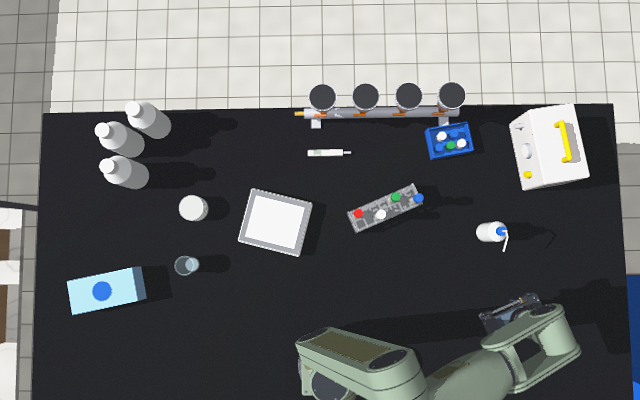

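Side view: red cap at (308,208), then white (318,222), green (342,226), blue (354,241); the light box at (287,197) is partly hidden by the arm. Top view: red cap at (358,213) at the left end of the rack, light box at (275,222), meter at (325,153), arm at the bottom.

```bash
cat > m.py <<'E'
from h import *
S=grab('side');T=grab('top')
def caps(f,box):
    hsv=cv2.cvtColor(f['color'],cv2.COLOR_RGB2HSV);o={}
    for c,rs in dict(red=[(0,8),(172,180)],green=[(40,85)],blue=[(98,125)]).items():
        m=sum(cv2.inRange(hsv,(a,110,50),(b,255,255)) for a,b in rs).astype(np.uint8)
        k=np.zeros_like(m);x,y,X,Y=box;k[y:Y,x:X]=m[y:Y,x:X];o[c]=cv2.boundingRect(k),cv2.moments(k,True)
    return o
s=caps(S,(290,190,368,260));t=caps(T,(340,180,430,230))
P={}
for c in s:
    ms,mt=s[c][1],t[c][1]; cs=(ms['m10']/ms['m00'],ms['m01']/ms['m00']);ct=(mt['m10']/mt['m00'],mt['m01']/mt['m00'])
    p,e=two(S,cs,T,ct); P[c]=onz(T,ct,172)
    print(c,'tri',p.round(1),'gap',round(e,1),'top@172',P[c].round(1),'side@158',onz(S,cs,158).round(1))
v=P['green']-P['red'];print('len',np.linalg.norm(v[:2]),'yaw',np.degrees(np.arctan2(v[0],-v[1])))
def quad(f,m):
    cs=cv2.findContours(m,cv2.RETR_EXTERNAL,cv2.CHAIN_APPROX_NONE)[0];c=max(cs,key=cv2.contourArea);return cv2.minAreaRect(c),c
g=cv2.cvtColor(T['color'],cv2.COLOR_RGB2GRAY);h=cv2.cvtColor(T['color'],cv2.COLOR_RGB2HSV)
for n,lo in(('win',225),('box',120)):
    m=np.zeros_like(g);m[180:265,230:320]=(g[180:265,230:320]>lo)*255
    r,c=quad(T,m);pts=np.array([onz(T,p,46) for p in cv2.boxPoints(r)])
    print(n,pts.mean(0).round(1),[np.linalg.norm(pts[i]-pts[(i+1)%4]).round() for i in range(4)],np.degrees(np.arctan2(*(pts[1]-pts[0])[[1,0]])))
print('box z by depth',np.median([dep(T,(u,w))[2] for u in range(262,290,4) for w in range(212,232,4)]))
m=np.zeros_like(g);m[175:240,340:430]=((g[175:240,340:430]>60)*255)
r,c=quad(T,m);pts=np.array([onz(T,p,80) for p in cv2.boxPoints(r)]);print('rack?',pts.round(0).tolist())
crop=np.hstack([cv2.resize(T['color'][170:250,335:435],None,fx=4,fy=4),cv2.resize(S['color'][180:300,260:380],(320,320))])
cv2.imwrite('pics/crop1.png',crop[:,:,::-1])
E
python3 m.py
```

```text
red tri [ 535.5 -102.7  159. ] gap 0.8 top@172 [ 534.9 -102.1  172. ] side@158 [ 535.7 -101.5  158. ]
green tri [ 588.4 -228.   158.6] gap 1.2 top@172 [ 587.5 -226.2  172. ] side@158 [ 588.2 -227.2  158. ]
blue tri [ 583.3 -304.7  160.3] gap 1.3 top@172 [ 582.6 -302.6  172. ] side@158 [ 584.1 -302.3  158. ]
len 134.77546254041982 yaw 22.940201329402917
win [516.9 190.7  46. ] [np.float64(154.0), np.float64(183.0), np.float64(153.0), np.float64(182.0)] -14.002667420651651
box [515.9 189.8  46. ] [np.float64(201.0), np.float64(232.0), np.float64(200.0), np.float64(229.0)] -13.936344181928785
box z by depth 45.249337882328064
rack? [[546.0, -63.0, 80.0], [653.0, -317.0, 80.0], [575.0, -348.0, 80.0], [469.0, -95.0, 80.0]]
```

View pics/crop1.png

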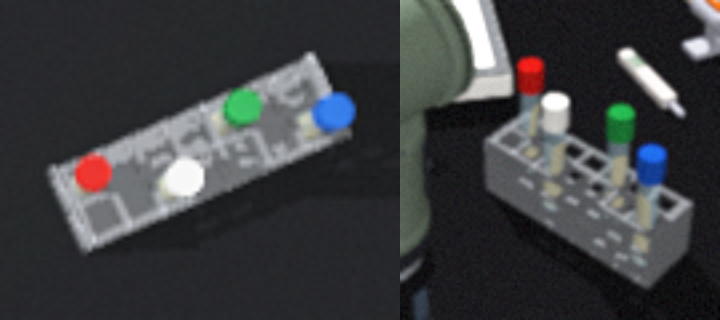

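Red cap and rack (yaw 22.9°) are consistent from both views: red axis ≈ (535.5, −102), window ≈ (516.5, 190). I'll rise and travel above the red tube, and collect kinematic data on the way.

Call:
move_arm(
  increments=[
    [[1,0,0,-5,0,0,0],[1,0,0,-5,0,0,0],[1,4.5,-2.8,0,0,0,0],[1,4.5,-2.8,0,0,0,0],[1,4.5,-2.8,0,0,0,0],[1,4.5,-2.8,0,0,0,0],[1,4.5,-2.8,0,0,0,0]],
  ],
)

```text
time_s: 1.08
ee_pos: [375.2, -314.6, 315.0]
ee_rot: [-179.8, -0.1, 21.7]
force: [0.5, -0.7, 0.4]
gripper_width: 91.2
```

```bash
cat > st.py <<'E'
from h import *
import json,sys
from scipy.spatial.transform import Rotation as Ro
s=monitor.state();d=[*map(float,s['qpos']),*map(float,s['ee_pos']),*map(float,s['ee_rot'])]
open('log.jsonl','a').write(json.dumps(d)+'\n')
print('t',round(s['time_s'],2),'q',s['qpos'].round(1),'p',s['ee_pos'].round(1),'r',s['ee_rot'].round(1),'F',s['force'].round(1),'w',round(s['gripper_width'],1))
E
python3 st.py
```

```text
t 1.07 q [-41.4   7.7  89.3   0.2  83.1  26.8] p [ 375.2 -314.6  315. ] r [-1.798e+02 -1.000e-01  2.170e+01] F [ 0.5 -0.7  0.4] w 91.2
```

Call:
move_arm(
  increments=[
    [[1,4.5,-2.8,0,0,0,0],[1,4.5,-2.8,0,0,0,0],[1,4.5,-2.8,0,0,0,0],[1,0,0,0,0.18,0,0],[1,0,0,0,0.18,0,0],[1,0,0,0,0,0,0]],
  ],
)

```text
time_s: 1.82
ee_pos: [475.0, -173.7, 315.2]
ee_rot: [-158.6, -0.2, 22.6]
force: [-0.4, -0.4, 0.7]
gripper_width: 91.5
```

```bash
python3 st.py
```

```text
t 1.82 q [-30.   18.1  78.8  13.2 100.1  37.7] p [ 475.  -173.7  315.2] r [-158.6   -0.2   22.6] F [-0.4 -0.4  0.7] w 91.5
```

Call:
move_arm(
  increments=[
    [[1,0,0,0,0,0.18,0],[1,0,0,0,0,0.18,0],[1,0,0,0,0,0,0]],
  ],
)

```text
time_s: 2.2
ee_pos: [474.6, -172.6, 315.1]
ee_rot: [-157.6, -19.7, 14.7]
force: [0.2, -0.2, 0.4]
gripper_width: 91.2
```

```bash
python3 st.py; cat > kin.py <<'E'
import numpy as np, json
from scipy.optimize import least_squares
from scipy.spatial.transform import Rotation as Ro
def fk(q,p):
    q=np.radians(q); h,a1,L2,a3,L4,L6=p
    z=lambda t:Ro.from_euler('z',t); y=lambda t:Ro.from_euler('y',t)
    R1=z(q[0]);R2=R1*y(q[1]);R3=R2*y(q[2]);R5=R3*z(S4*q[3])*y(q[4]);R6=R5*z(S6*q[5])
    o=np.array([0,0,h])+R1.apply([a1,0,0])+R2.apply([0,0,L2])+R3.apply([a3,0,L4])+R6.apply([0,0,L6])
    return o,R6
S4,S6=1,1
E
python3 - <<'E'
import kin; from kin import *
D=np.array([json.loads(l) for l in open('log.jsonl')])
D=np.vstack([[ -68.984,18.312,89.639,0,72.044,-1.146,216.91,-532.535,213.976,-179.909,0,22.16],D])
for kin.S4 in(1,-1):
  for kin.S6 in(1,-1):
    f=lambda p:np.concatenate([fk(d[:6],p)[0]-d[6:9] for d in D])
    r=least_squares(f,[400,0,450,0,450,250])
    M=[np.degrees((Ro.from_euler('xyz',d[9:],degrees=True).inv()*fk(d[:6],r.x)[1]).as_rotvec()).round(1).tolist() for d in D]
    print(kin.S4,kin.S6,r.x.round(1),np.abs(r.fun).max().round(2),M)
E
```

```text
t 2.2 q [-39.8  11.3  91.   28.5  86.6  27.6] p [ 474.6 -172.6  315.1] r [-157.6  -19.7   14.7] F [ 0.2 -0.2  0.4] w 91.2
1 1 [ 1.689e+02 -3.000e-01  6.205e+02  5.670e+01  4.193e+02  3.621e+02] 10.31 [[-0.1, -0.1, -90.0], [0.0, 0.0, -90.0], [-0.0, -0.0, -90.0], [0.0, -0.0, -90.0]]
1 -1 [ 1.689e+02 -3.000e-01  6.205e+02  5.670e+01  4.193e+02  3.621e+02] 10.31 [[-0.1, -0.1, -87.7], [0.0, 0.0, -143.7], [0.0, -0.0, -165.5], [0.0, -0.0, -145.2]]
-1 1 [-546.3    7.7  -96.6 -731.5  361.7 -297.9] 61.96 [[-0.1, -0.1, -90.0], [0.1, -0.3, -90.0], [3.6, -28.2, -83.7], [18.9, -60.3, -85.1]]
-1 -1 [-546.3    7.7  -96.6 -731.5  361.7 -297.9] 61.96 [[-0.1, -0.1, -87.7], [0.3, -0.3, -143.7], [25.9, -25.9, -157.1], [52.9, -52.9, -133.1]]
```

```bash
cat > kin.py <<'E'
import numpy as np, json
from scipy.optimize import least_squares
from scipy.spatial.transform import Rotation as Ro
def fk(q,p):
    q=np.radians(q); h,a1,L2,a3,L4,L6,a5=p
    z=lambda t:Ro.from_euler('z',t); y=lambda t:Ro.from_euler('y',t)
    R1=z(q[0]);R2=R1*y(q[1]);R3=R2*y(q[2]);R4=R3*z(q[3]);R5=R4*y(q[4]);R6=R5*z(q[5])
    o=np.array([0,0,h])+R1.apply([a1,0,0])+R2.apply([0,0,L2])+R3.apply([a3,0,L4])+R5.apply([a5,0,L6])
    return o,R6*Ro.from_euler('z',90,degrees=True)
D=np.array([json.loads(l) for l in open('log.jsonl')])
D=np.vstack([[ -68.984,18.312,89.639,0,72.044,-1.146,216.91,-532.535,213.976,-179.909,0,22.16],D])
r=least_squares(lambda p:np.concatenate([fk(d[:6],p)[0]-d[6:9] for d in D]+[(p-[350,0,450,0,450,300,0])*1e-3]),[350,0,450,0,450,300,0])
p=r.x
if __name__=='__main__': print(p.round(1),r.fun[:-7].round(1))
LO=np.array([-177.97,-48.28,12.27,-77.06,2.81,-146.56]);HI=np.array([177.97,115.42,149.76,257.06,150.46,146.56])
def ik(pos,R,q0=None,n=20,rng=np.random.default_rng(0)):
    best=[]
    for i in range(n):
        s=rng.uniform(LO,HI) if q0 is None or i else np.clip(q0,LO+.1,HI-.1)
        f=lambda q:np.concatenate([(fk(q,p)[0]-pos)/5,np.degrees((R.inv()*fk(q,p)[1]).as_rotvec())])
        s=least_squares(f,s,bounds=(LO,HI),max_nfev=60)
        if s.cost<.1 and not any(np.abs(s.x-b).max()<2 for b in best): best.append(s.x)
    return best
E
python3 kin.py
python3 - <<'E'
from kin import *
u=np.array
def frame(zd,yd):
    z=u(zd,float)/np.linalg.norm(zd);y=u(yd,float);y-=z*(y@z);y/=np.linalg.norm(y);return Ro.from_matrix(np.c_[np.cross(y,z),y,z])
red=u([535.5,-102,0]);win=u([516.5,190.3,196])
print('A: cap grasp, horizontal tool final')
for az in range(0,360,30):
    d=u([np.cos(np.radians(az)),np.sin(np.radians(az)),0])
    tcp=win-66*d+19*d
    for n,y in(('jaw vert',[0,0,1]),('jaw vert-',[0,0,-1]),('horiz',np.cross([0,0,1],d)),('horiz-',-np.cross([0,0,1],d))):
        for b in ik(tcp,frame(d,y),n=4)[:1]: print(az,n,b.round())
E
```

```text
[171.8 -18.1 620.6  56.7 426.8 362.6 -10.6] [-10.3  -5.2  -1.   -5.9 -10.    0.7  -3.2  -4.   -1.6  -1.3   2.4   1.8]
A: cap grasp, horizontal tool final
60 jaw vert- [-28.  42. 136.  92.  90.   2.]
60 horiz [-28.  42. 136.  92.  90.  92.]
60 horiz- [-28.  42. 136.  92.  90. -88.]
90 jaw vert- [-23.  45. 109.  69. 100.  25.]
90 horiz [-23.  45. 109.  69. 100. 115.]
90 horiz- [-23.  45. 109.  69. 100. -65.]
120 jaw vert [ -13.   53.   83.   56.  119. -144.]
120 jaw vert- [-13.  53.  83.  56. 119.  36.]
120 horiz [-13.  53.  83.  56. 119. 126.]
120 horiz- [-13.  53.  83.  56. 119. -54.]
150 jaw vert [  -1.   62.   59.   47.  139. -140.]
150 jaw vert- [ -1.  62.  59.  47. 139.  40.]
150 horiz- [ -1.  62.  59.  47. 139. -50.]
240 jaw vert [ 37.  64.  51. -44. 146. 141.]
240 jaw vert- [ 37.  64.  51. -44. 146. -39.]
240 horiz [ 37.  64.  51. -44. 146.  51.]
240 horiz- [  37.   64.   51.  -44.  146. -129.]
270 jaw vert [ 50.  56.  74. -53. 126. 142.]
270 jaw vert- [ 50.  56.  74. -53. 126. -38.]
270 horiz [ 50.  56.  74. -53. 126.  52.]
270 horiz- [  50.   56.   74.  -53.  126. -128.]
300 jaw vert- [ 60.  47. 100. -64. 106. -29.]
300 horiz- [  60.   47.  100.  -64.  106. -119.]
```

```bash
sed -i 's/L6,a5=p/L6,a5,b1=p/; s/R1.apply(\[a1,0,0\])/R1.apply([a1,b1,0])/; s/300,0\])\*1e-3/300,0,0])*1e-3/; s/300,0\])$/300,0,0])/; s/450,300,0\])$/X/; s/fun\[:-7\]/fun[:-8]/' kin.py; sed -i 's/450,0,450,300,0\]/450,0,450,300,0,0]/g' kin.py; python3 kin.py
cat > opts.py <<'E'
from kin import *
u=np.array
def frame(zd,yd):
    z=u(zd,float)/np.linalg.norm(zd);y=u(yd,float);y-=z*(y@z);y/=np.linalg.norm(y);return Ro.from_matrix(np.c_[np.cross(y,z),y,z])
def azd(a): return u([np.cos(np.radians(a)),np.sin(np.radians(a)),0])
red=u([535.5,-102,0]);win=u([516.5,190.3,196])
E
python3 - <<'E'
from opts import *
# B: inclined side grasp with horizontal jaw; grasp at 126 mm from bench (118 from tip), tilt e below horizontal, then final
for az in range(-60,150,30):
  for el in (20,40,60):
    d=azd(az)*np.cos(np.radians(el))+u([0,0,-np.sin(np.radians(el))])
    s=ik(red+[0,0,128]+19*d,frame(d,np.cross([0,0,1],d)),n=5)
    if s: print('grasp',az,el,[x.round().tolist() for x in s[:2]])
E
```

```text
[140.3   0.  591.8  25.2 417.  335.7  -0.   11.5] [ 0.  0. -0.  0. -0.  0. -0.  0.  0.  0. -0.  0.]
grasp -60 40 [[13.0, 21.0, 125.0, -77.0, 49.0, 45.0]]
grasp -60 60 [[3.0, 17.0, 116.0, -43.0, 41.0, 5.0]]
grasp -30 20 [[7.0, 30.0, 148.0, 218.0, 69.0, 89.0]]
grasp -30 40 [[1.0, 15.0, 137.0, 235.0, 29.0, 60.0]]
grasp -30 60 [[-5.0, 12.0, 123.0, -37.0, 21.0, -33.0]]
grasp 0 40 [[-21.0, 14.0, 139.0, 141.0, 26.0, 112.0]]
grasp 0 60 [[-17.0, 12.0, 124.0, 29.0, 17.0, -133.0]]
grasp 30 20 [[-44.0, 31.0, 136.0, 101.0, 67.0, 104.0]]
grasp 30 40 [[-36.0, 19.0, 129.0, 84.0, 45.0, 133.0]]
grasp 60 20 [[-44.0, 37.0, 115.0, 68.0, 79.0, 118.0]]
grasp 60 40 [[-38.0, 27.0, 113.0, 57.0, 65.0, 135.0]]
grasp 90 20 [[-38.0, 44.0, 95.0, 49.0, 97.0, 122.0]]
grasp 90 40 [[-34.0, 35.0, 96.0, 40.0, 84.0, 129.0]]
grasp 90 60 [[-27.0, 27.0, 98.0, 28.0, 71.0, 140.0]]
grasp 120 20 [[-29.0, 51.0, 77.0, 33.0, 115.0, 117.0]]
grasp 120 40 [[-26.0, 42.0, 82.0, 26.0, 100.0, 118.0]]
grasp 120 60 [[-22.0, 32.0, 89.0, 18.0, 84.0, 122.0]]
```

Kinematics now fit exactly. Plan: tool-down cap grasp, lift, carry, then tilt. Checking the whole path for range.

```bash
python3 - <<'E'
from opts import *
q0=[-30,18,79,13,100,38]
for az in (255,270,280,292,300):
  d=azd(az)
  for n,y0 in (('v+',d),('v-',-d),('h+',np.cross([0,0,1],d)),('h-',-np.cross([0,0,1],d))):
    ax=np.cross([0,0,-1],d)
    R0=frame([0,0,-1],y0); Rf=Ro.from_rotvec(ax*np.pi/2)*R0
    g0=ik(red+[0,0,137],R0,n=6); gf=ik(win-(64-19)*d,Rf,n=6)
    # path: lift, carry at height, tilt
    ok=[]
    for g in g0:
      q=g;tr=[g];bad=0
      W=[(red+[0,0,137+k*25],R0) for k in range(1,9)]
      a=red+[0,0,337];b=u([*(win-64*d)[:2],0])-0*d;b[2]=337
      W+=[(a+(b-a)*k/8,R0) for k in range(1,9)]
      for k in range(1,10):
        Rk=Ro.from_rotvec(ax*np.pi/18*k)*R0; zk=Rk.apply([0,0,1])
        W.append((b-[0,0,19]*1+u([0,0,0])+u([0,0,19])*1+ zk*0 +( (win+[0,0,100]-(64-19)*d)-b)*k/9,Rk))
      W+= [(win+[0,0,100-20*k]-(64-19)*d,Rf) for k in range(1,6)]
      for pos,R in W:
        s=ik(pos,R,q,n=1)
        if not s or np.abs(s[0]-q).max()>45: bad+=1; continue
        q=s[0];tr.append(q)
      ok.append((bad,g.round().tolist(),q.round().tolist()))
    print(az,n,len(gf),ok)
E
```

```text
255 v+ 1 [(0, [-12.0, 19.0, 100.0, -0.0, 61.0, 93.0], [41.0, 58.0, 67.0, -49.0, 133.0, 141.0])]
255 v- 1 [(0, [-12.0, 19.0, 100.0, 0.0, 61.0, -87.0], [41.0, 58.0, 67.0, -49.0, 133.0, -39.0])]
255 h+ 1 [(0, [-12.0, 19.0, 100.0, -0.0, 61.0, 3.0], [41.0, 58.0, 67.0, -49.0, 133.0, 51.0])]
255 h- 1 []
270 v+ 1 [(0, [-12.0, 19.0, 100.0, 0.0, 61.0, 78.0], [47.0, 53.0, 78.0, -54.0, 123.0, 143.0])]
270 v- 1 [(0, [-12.0, 19.0, 100.0, 0.0, 61.0, -102.0], [47.0, 53.0, 78.0, -54.0, 123.0, -37.0])]
270 h+ 1 [(0, [-12.0, 19.0, 100.0, -0.0, 61.0, -12.0], [47.0, 53.0, 78.0, -54.0, 123.0, 53.0])]
270 h- 1 []
280 v+ 1 [(0, [-12.0, 19.0, 100.0, 0.0, 61.0, 68.0], [51.0, 50.0, 86.0, -58.0, 116.0, 145.0])]
280 v- 1 [(0, [-12.0, 19.0, 100.0, 0.0, 61.0, -112.0], [51.0, 50.0, 86.0, -58.0, 116.0, -35.0])]
280 h+ 1 [(0, [-12.0, 19.0, 100.0, -0.0, 61.0, -22.0], [51.0, 50.0, 86.0, -58.0, 116.0, 55.0])]
280 h- 1 []
292 v+ 0 [(1, [-12.0, 19.0, 100.0, 0.0, 61.0, 56.0], [54.0, 45.0, 96.0, -64.0, 110.0, 146.0])]
292 v- 1 [(0, [-12.0, 19.0, 100.0, -0.0, 61.0, -124.0], [54.0, 47.0, 97.0, -63.0, 109.0, -32.0])]
292 h+ 1 [(0, [-12.0, 19.0, 100.0, -0.0, 61.0, -34.0], [54.0, 47.0, 97.0, -63.0, 109.0, 58.0])]
292 h- 0 [(22, [-12.0, 19.0, 100.0, 0.0, 61.0, 146.0], [-12.0, 13.0, 80.0, 0.0, 87.0, 146.0])]
300 v+ 0 [(2, [-12.0, 19.0, 100.0, 0.0, 61.0, 48.0], [57.0, 41.0, 103.0, -68.0, 105.0, 147.0])]
300 v- 1 [(0, [-12.0, 19.0, 100.0, -0.0, 61.0, -132.0], [57.0, 44.0, 104.0, -67.0, 104.0, -29.0])]
300 h+ 1 [(0, [-12.0, 19.0, 100.0, 0.0, 61.0, -42.0], [57.0, 44.0, 104.0, -67.0, 104.0, 61.0])]
300 h- 1 []
```

```bash
cat > go.py <<'E'
# usage: go.py x y z roll pitch yaw : prints shift (tool axes, cm) and rotvec (rad) from the present pose
from h import *
import sys
from scipy.spatial.transform import Rotation as Ro
s=monitor.state();a=list(map(float,sys.argv[1:]))
R=Ro.from_euler('xyz',s['ee_rot'],degrees=True);G=Ro.from_euler('xyz',a[3:],degrees=True)
print('t',round(s['time_s'],2),'q',s['qpos'].round(0),'p',s['ee_pos'].round(1),'r',s['ee_rot'].round(1),'F',s['force'].round(1),'w',round(s['gripper_width'],1))
print('shift world-cm',((np.array(a[:3])-s['ee_pos'])/10).round(2),'tool-cm',(R.inv().apply(np.array(a[:3])-s['ee_pos'])/10).round(2),'rot',(R.inv()*G).as_rotvec().round(3))
E
python3 go.py 535.5 -102 260 180 0 90
```

```text
t 2.2 q [-40.  11.  91.  28.  87.  28.] p [ 474.6 -172.6  315.1] r [-157.6  -19.7   14.7] F [ 0.2 -0.2  0.4] w 91.2
shift world-cm [ 6.09  7.06 -5.51] tool-cm [ 5.36 -1.92  9.21] rot [-0.106 -0.54  -1.217]
```

Call:
move_arm(
  increments=[
    [[0.6,0,0,0,-0.013,-0.067,-0.152],[0.6,0,0,0,-0.013,-0.067,-0.152],[0.6,0,0,0,-0.013,-0.067,-0.152],[0.6,0,0,0,-0.013,-0.067,-0.152],[0.6,0,0,0,-0.013,-0.067,-0.152],[0.6,0,0,0,-0.013,-0.067,-0.152],[0.6,0,0,0,-0.013,-0.067,-0.152],[0.6,0,0,0,-0.013,-0.067,-0.152]],
  ],
)

```text
time_s: 3.2
ee_pos: [480.1, -170.6, 324.0]
ee_rot: [179.4, 2.2, 92.6]
force: [-0.0, 0.4, 0.4]
gripper_width: 54.8
```

```bash
python3 go.py 535.5 -102 260 180 0 90
```

```text
t 3.2 q [-20.   9.  87.  -2.  83. -22.] p [ 480.1 -170.6  324. ] r [179.4   2.2  92.6] F [-0.   0.4  0.4] w 54.8
shift world-cm [ 5.54  6.86 -6.4 ] tool-cm [6.84 5.78 6.21] rot [0.012 0.038 0.045]
```

Call:
move_arm(
  increments=[
    [[0.6,0,0,0,0.012,0.038,0.045],[0.6,3.4,2.8,0,0,0,0],[0.6,3.4,2.8,0,0,0,0],[0.6,0,0,3,0,0,0],[0.6,0,0,3,0,0,0],[0.6,0,0,0,0,0,0]],
  ],
)

```text
time_s: 3.95
ee_pos: [543.4, -100.1, 267.5]
ee_rot: [179.7, -0.1, 88.7]
force: [0.5, 0.1, -0.1]
gripper_width: 55.3
```

```bash
python3 go.py 535.5 -102 137 180 0 90; python3 - <<'E'
from h import *
S=grab('side');T=grab('top')
c=np.hstack([cv2.resize(S['color'][120:280,230:390],(480,480)),cv2.resize(T['color'][150:250,320:420],(300,300),interpolation=cv2.INTER_CUBIC).repeat(1,0)if 0 else np.vstack([cv2.resize(T['color'][150:250,310:410],(300,300)),np.zeros((180,300,3),np.uint8)])])
cv2.imwrite('pics/over.png',c[:,:,::-1])
E
```

```text
t 3.95 q [-12.  14.  87.   0.  78. -11.] p [ 543.4 -100.1  267.5] r [ 1.797e+02 -1.000e-01  8.870e+01] F [ 0.5  0.1 -0.1] w 55.3
shift world-cm [ -0.79  -0.19 -13.05] tool-cm [-0.24 -0.85 13.04] rot [ 0.005 -0.002 -0.022]
```

View pics/over.png

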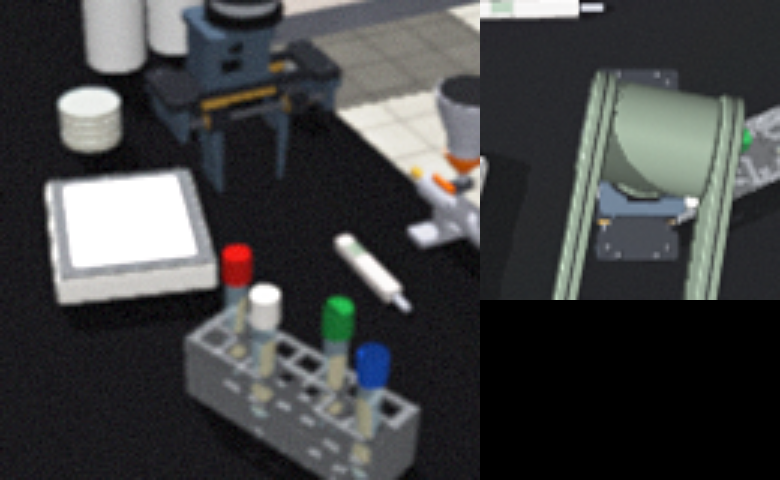

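The side crop shows the open jaws above and centred over the red cap (cap at crop (237,265)), with the fingers clear of everything.

Call:
move_arm(
  increments=[
    [[0.6,-0.2,-0.9,0,0,0,-0.022],[0.6,0,0,3,0,0,0],[0.6,0,0,3,0,0,0],[0.6,0,0,1,0,0,0],[0.6,0,0,0,0,0,0]],
  ],
)

```text
time_s: 4.68
ee_pos: [538.3, -104.7, 206.5]
ee_rot: [178.6, 0.1, 89.9]
force: [0.5, 0.4, 0.8]
gripper_width: 54.7
```

```bash
python3 go.py 535.5 -102 137 180 0 90; python3 - <<'E'
from h import *
S=grab('side');s=monitor.state()
print('tcp proj',proj(S,s['ee_pos']),'red',proj(S,[535.5,-102,158]))
cv2.imwrite('pics/near.png',cv2.resize(S['color'][150:260,250:370],None,fx=4,fy=4)[:,:,::-1])
E
```

```text
t 4.67 q [-12.  16.  95.   0.  68. -12.] p [ 538.3 -104.7  206.5] r [1.786e+02 1.000e-01 8.990e+01] F [0.5 0.4 0.8] w 54.7
shift world-cm [-0.28  0.27 -6.95] tool-cm [ 0.28 -0.45  6.94] rot [ 0.024  0.002 -0.001]
tcp proj [309.84490859 195.58284617] red [308.50879181 207.90877282]
```

View pics/near.png

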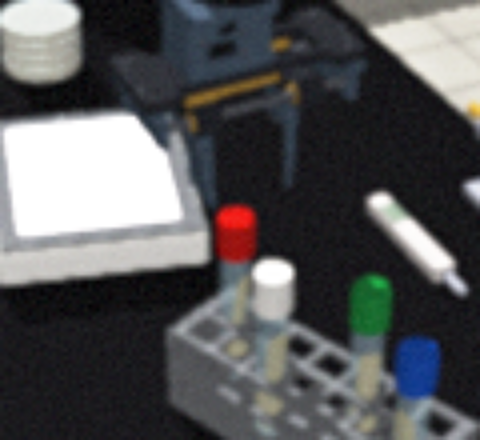

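Fingertips at crop (208,205) and (288,188) straddle the red cap at (237,232), level and still above it. Descending.

Call:
move_arm(
  increments=[
    [[0.6,0.3,-0.4,0,0.024,0,0],[0.6,0,0,0,0,0,0],[0.6,0,0,2,0,0,0],[0.6,0,0,2,0,0,0],[0.6,0,0,1.5,0,0,0],[0.6,0,0,0,0,0,0]],
  ],
)

```text
time_s: 5.48
ee_pos: [537.6, -102.1, 155.0]
ee_rot: [179.6, 0.2, 90.0]
force: [-0.4, 0.5, 0.7]
gripper_width: 54.9
```

```bash
python3 go.py 535.5 -102 137 180 0 90
```

```text
t 5.47 q [-12.  18.  99.  -0.  62. -12.] p [ 537.6 -102.1  155. ] r [179.6   0.2  90. ] F [-0.4  0.5  0.7] w 54.9
shift world-cm [-0.21  0.01 -1.8 ] tool-cm [ 0.01 -0.23  1.8 ] rot [ 0.008  0.004 -0.   ]
```

Call:
move_arm(
  increments=[
    [[0.6,0,-0.2,1,0.008,0.004,0],[0.6,0,0,0.9,0,0,0],[0.6,0,0,0,0,0,0],[0.4,0,0,0,0,0,0],[0.36,0,0,0,0,0,0],[0.36,0,0,0,0,0,0]],
  ],
  force=10,
)

```text
time_s: 6.22
ee_pos: [537.1, -102.4, 136.7]
ee_rot: [179.8, 0.0, 90.0]
force: [-0.7, 0.3, 0.6]
gripper_width: 33.1
```

```bash
python3 go.py 535.5 -102 137 180 0 90; python3 - <<'E'
from h import *
S=grab('side')
cv2.imwrite('pics/grip.png',cv2.resize(S['color'][150:260,250:370],None,fx=4,fy=4)[:,:,::-1])
E
```

```text
t 6.22 q [-12.  19. 100.   0.  60. -12.] p [ 537.1 -102.4  136.7] r [179.8   0.   90. ] F [-0.7  0.3  0.6] w 33.1
shift world-cm [-0.16  0.04  0.03] tool-cm [ 0.04 -0.16 -0.03] rot [ 0.003  0.001 -0.   ]
```

View pics/grip.png

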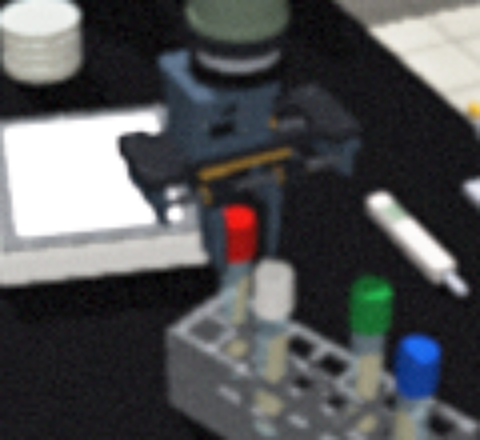

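The side crop shows the cap between the fingers, nearly closed (33 mm), with nothing disturbed. Centring the last 1.5 mm and closing gently, then firmly.

Call:
move_arm(
  increments=[
    [[0.36,0,-0.15,0,0,0,0],[0.2,0,0,0,0,0,0],[0.2,0,0,0,0,0,0],[0.2,0,0,0,0,0,0]],
  ],
  force=8,
)

```text
time_s: 6.78
ee_pos: [535.4, -102.4, 136.8]
ee_rot: [179.8, 0.0, 90.0]
force: [0.1, -0.6, -0.2]
gripper_width: 28.6
```

Call:
move_arm(
  increments=[
    [[0.1,0,0,0,0,0,0],[0.1,0,0,0,0,0,0],[0.1,0,0,0,0,0,0]],
  ],
  force=40,
)

```text
time_s: 7.15
ee_pos: [535.4, -102.4, 136.9]
ee_rot: [179.8, 0.0, 90.0]
force: [-0.1, 0.3, 0.3]
gripper_width: 28.5
```

```bash
python3 go.py 535.5 -102 337 180 0 90
```

```text
t 7.15 q [-12.  19. 100.  -0.  60. -12.] p [ 535.4 -102.4  136.9] r [179.8   0.   90. ] F [-0.1  0.3  0.3] w 28.5
shift world-cm [1.000e-02 4.000e-02 2.001e+01] tool-cm [  0.03   0.07 -20.01] rot [ 0.003  0.001 -0.   ]
```

Gripped at 28.5 mm (cap 29 mm) with no side force. Lifting straight up slowly.

Call:
move_arm(
  increments=[
    [[0.1,0,0,-0.6,0,0,0],[0.1,0,0,-1,0,0,0],[0.1,0,0,-1,0,0,0],[0.1,0,0,-1,0,0,0],[0.1,0,0,-1,0,0,0]],
  ],
)

```text
time_s: 7.78
ee_pos: [535.2, -102.3, 185.8]
ee_rot: [179.8, 0.0, 90.0]
force: [0.2, 0.1, -1.4]
gripper_width: 28.7
```

```bash
python3 go.py 535.5 -102.4 337 180 0 90
```

```text
t 7.78 q [-12.  17.  96.   0.  67. -12.] p [ 535.2 -102.3  185.8] r [179.8   0.   90. ] F [ 0.2  0.1 -1.4] w 28.7
shift world-cm [ 3.000e-02 -1.000e-02  1.512e+01] tool-cm [-1.000e-02  8.000e-02 -1.512e+01] rot [ 0.003  0.001 -0.   ]
```

Call:
move_arm(
  increments=[
    [[0.1,0,0,-1.5,0,0,0],[0.1,0,0,-1.5,0,0,0],[0.1,0,0,-1.5,0,0,0],[0.1,0,0,-1.5,0,0,0],[0.1,0,0,-3,0,0,0],[0.1,0,0,-3,0,0,0],[0.1,0,0,-3,0,0,0],[0.1,0,0,-1,0,0,0],[0.1,0,0,0,0,0,0]],
  ],
)

```text
time_s: 8.9
ee_pos: [534.3, -102.2, 356.4]
ee_rot: [179.7, 0.1, 90.0]
force: [-0.3, -0.3, -0.5]
gripper_width: 28.3
```

```bash
python3 go.py 516.5 235 345 180 0 90; python3 - <<'E'
from h import *
S=grab('side')
cv2.imwrite('pics/lift.png',cv2.resize(S['color'][110:290,220:400],None,fx=3,fy=3)[:,:,::-1])
E
```

```text
t 8.9 q [-12.  12.  78.   0.  89. -12.] p [ 534.3 -102.2  356.4] r [1.797e+02 1.000e-01 9.000e+01] F [-0.3 -0.3 -0.5] w 28.3
shift world-cm [-1.78 33.72 -1.14] tool-cm [33.72 -1.8   1.1 ] rot [ 0.006  0.001 -0.   ]
```

View pics/lift.png

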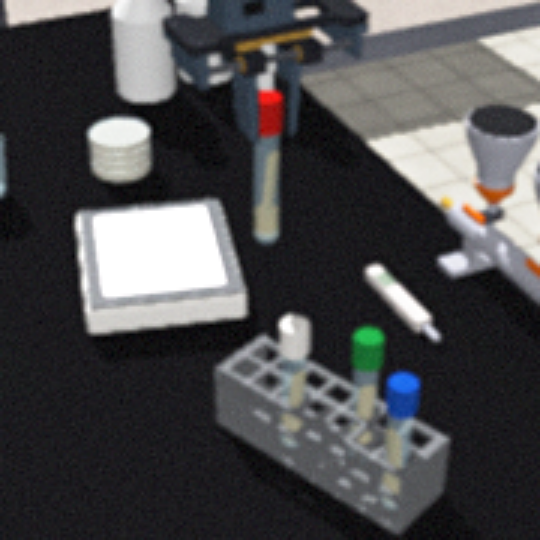

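The tube is out of the rack, upright and clear of it: cap at crop (270,112), tip at (267,238). The other three tubes and the rack look unmoved. Carrying over, then tilting.

Call:
move_arm(
  increments=[
    [[0.1,2,-0.2,0,0,0,0],[0.1,3.5,-0.2,0,0,0,0],[0.1,4,-0.2,0,0,0,0],[0.1,4,-0.2,0,0,0,0],[0.1,4,-0.2,0,0,0,0],[0.1,4,-0.2,0,0,0,0],[0.1,4,-0.2,0,0,0,0],[0.1,4,-0.2,0,0,0,0],[0.1,3,-0.2,0,0,0,0],[0.1,1,0,0,0,0,0],[0.1,0,0,0,0,0,0]],
  ],
)

```text
time_s: 10.32
ee_pos: [505.1, 253.0, 343.2]
ee_rot: [-178.7, 0.0, 90.3]
force: [0.2, -1.4, -0.8]
gripper_width: 28.3
```

Call:
move_arm(
  increments=[
    [[0.1,0,0,0,0,-0.05,0],[0.1,0,0,0,0,-0.1,0],[0.1,0,0,0,0,-0.12,0],[0.1,0,0,0,0,-0.12,0],[0.1,0,0,0,0,-0.12,0],[0.1,0,0,0,0,-0.1,0],[0.1,0,0,0,0,-0.05,0],[0.1,0,0,0,0,0,0]],
  ],
)

```text
time_s: 11.32
ee_pos: [506.1, 243.2, 344.0]
ee_rot: [-178.4, 39.2, 90.5]
force: [0.1, 0.5, -0.2]
gripper_width: 27.9
```

```bash
python3 go.py 516.5 235.3 345 90 0 180; python3 -c "
from scipy.spatial.transform import Rotation as R;import numpy as np
# goal: x down, y=+X, z=-Y
print(R.from_matrix(np.array([[0,1,0],[0,0,-1],[-1,0,0]],float)).as_euler('xyz',degrees=True))
from h import *
s=monitor.state();A=R.from_euler('xyz',s['ee_rot'],degrees=True);G=R.from_matrix(np.array([[0,1,0],[0,0,-1],[-1,0,0]],float))
print(A.as_matrix().round(3),(A.inv()*G).as_rotvec().round(3))"
```

```text
t 11.32 q [ 41.  27.  67. -30. 111.  36.] p [506.1 243.2 344. ] r [-178.4   39.2   90.5] F [ 0.1  0.5 -0.2] w 27.9
shift world-cm [ 1.04 -0.79  0.1 ] tool-cm [-0.69  1.04  0.4 ] rot [-1.713  1.683 -0.823]
[90. 90.  0.]
[[-0.007  1.    -0.023]
 [ 0.775 -0.009 -0.632]
 [-0.632 -0.022 -0.775]] [-0.018 -0.887  0.017]<sys>:0: UserWarning: Gimbal lock detected. Setting third angle to zero since it is not possible to uniquely determine all angles.
```

Call:
move_arm(
  increments=[
    [[0.1,0,0,0,0,-0.06,0],[0.1,0,0.2,0,-0.003,-0.1,0.003],[0.1,0,0.2,0,-0.003,-0.12,0.003],[0.1,0,0.2,0,-0.003,-0.12,0.003],[0.1,0,0.2,0,-0.003,-0.12,0.003],[0.1,0,0.2,0,-0.003,-0.12,0.003],[0.1,0,0,0,0,-0.1,0],[0.1,0,0,0,0,-0.06,0],[0.1,0,0,0,0,0,0],[0.1,0,0,0,0,0,0]],
  ],
)

```text
time_s: 12.58
ee_pos: [519.4, 232.6, 352.7]
ee_rot: [172.6, 85.1, 81.6]
force: [-0.4, 0.4, -1.4]
gripper_width: 28.5
```

```bash
cat > fin.py <<'E'
from h import *
from scipy.spatial.transform import Rotation as R
s=monitor.state();A=R.from_euler('xyz',s['ee_rot'],degrees=True);G=R.from_matrix(np.array([[0,1,0],[0,0,-1],[-1,0,0]],float))
z=A.as_matrix()[:,2];mid=s['ee_pos']+z*45
print('t',s['time_s'],'q',s['qpos'].round(),'p',s['ee_pos'].round(1),'F',s['force'].round(1),'w',round(s['gripper_width'],1))
print('z',z.round(3),'mid',mid.round(1),'rot',(A.inv()*G).as_rotvec().round(3),'shift tool-cm',(A.inv().apply(np.array([516.5,190.3,196])-mid)/10).round(2))
E
python3 fin.py; python3 - <<'E'
from h import *
S=grab('side');T=grab('top')
cv2.imwrite('pics/tilt.png',np.hstack([cv2.resize(S['color'][60:230,180:350],(400,400)),cv2.resize(T['color'][150:290,160:300],(400,400))])[:,:,::-1])
E
```

```text
t 12.575 q [ 46.  43.  71. -61. 129.  37.] p [519.4 232.6 352.7] F [-0.4  0.4 -1.4] w 28.5
z [-0.018 -0.996 -0.085] mid [518.6 187.8 348.9] rot [-0.018 -0.085 -0.012] shift tool-cm [15.25 -0.38  1.06]
```

View pics/tilt.png

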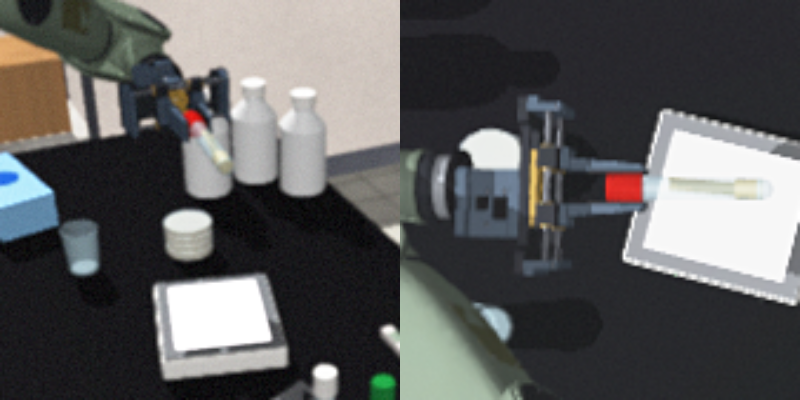

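Tube held square, cap between the fingertips, tube pointing toward −y over the box in the top crop (cap at (622,187), tip at (770,188)). I'll check the tall white bottles' clearance to the wrist before lowering.

```bash
python3 - <<'E'
from h import *
T=grab('top')
P=np.array([dep(T,(u,v)) for u in range(85,215,3) for v in range(90,240,3)])
P=P[P[:,2]>30]
for lo,hi in((30,120),(120,200),(200,320),(320,700)):
    q=P[(P[:,2]>lo)&(P[:,2]<hi)&(P[:,1]>380)&(P[:,0]>480)]
    if len(q): print(lo,hi,len(q),'x',q[:,0].min().round(),q[:,0].max().round(),'y',q[:,1].min().round(),q[:,1].max().round(),'nearest to wrist (516,571):',np.hypot(q[:,0]-516,q[:,1]-571).min().round())
E
python3 - <<'E'
from opts import *
d=azd(270);R=Ro.from_matrix(np.array([[0,1,0],[0,0,-1],[-1,0,0]],float))
for h in(150,75,0): print([x.round().tolist() for x in ik(win+[0,0,h]-45*d,R,[46,43,71,-61,129,37],n=1)])
E
```

```text
30 120 133 x 572.0 921.0 y 459.0 752.0 nearest to wrist (516,571): 88.0
120 200 196 x 650.0 934.0 y 587.0 779.0 nearest to wrist (516,571): 186.0
200 320 67 x 680.0 911.0 y 617.0 756.0 nearest to wrist (516,571): 210.0
320 700 269 x 481.0 586.0 y 380.0 606.0 nearest to wrist (516,571): 3.0
[[47.0, 44.0, 74.0, -63.0, 130.0, 38.0]]
[[47.0, 49.0, 77.0, -58.0, 127.0, 46.0]]
[[47.0, 53.0, 78.0, -54.0, 123.0, 53.0]]
```

Call:
move_arm(
  increments=[
    [[0.1,0,0,0,-0.018,-0.075,-0.012],[0.1,1,0,0,0,0,0],[0.1,2,0,0,0,0,0],[0.1,2.5,0,0,0,0,0],[0.1,2.5,0,0,0,0,0],[0.1,2,0,0,0,0,0],[0.1,1,0,0,0,0,0],[0.1,0,0,0,0,0,0]],
  ],
)

```text
time_s: 13.72
ee_pos: [520.4, 234.9, 241.0]
ee_rot: [158.3, 88.5, 68.3]
force: [0.4, 0.2, -1.3]
gripper_width: 27.8
```

```bash
python3 fin.py
```

```text
t 13.725 q [ 47.  50.  77. -56. 125.  49.] p [520.4 234.9 241. ] F [ 0.4  0.2 -1.3] w 27.8
z [-0.001 -1.    -0.025] mid [520.3 189.9 239.8] rot [-0.001 -0.025 -0.01 ] shift tool-cm [ 4.38 -0.42  0.07]
```

Call:
move_arm(
  increments=[
    [[0.1,1,-0.2,0,0,-0.01,-0.005],[0.1,1.5,-0.2,0,0,0,0],[0.1,1.2,0,0,0,0,0],[0.1,0.6,0,0,0,0,0],[0.1,0,0,0,0,0,0],[0.1,0,0,0,0,0,0]],
  ],
)

```text
time_s: 14.48
ee_pos: [516.6, 235.9, 196.1]
ee_rot: [156.7, 89.0, 66.6]
force: [-0.9, 1.0, 0.2]
gripper_width: 28.1
```

```bash
python3 fin.py; python3 - <<'E'
from h import *
S=grab('side');T=grab('top')
for n,f,b in(('s',S,(180,60,350,230)),('t',T,(200,170,340,270))):
    h=cv2.cvtColor(f['color'],cv2.COLOR_RGB2HSV);m=sum(cv2.inRange(h,(a,110,50),(c,255,255)) for a,c in((0,8),(172,180))).astype(np.uint8)
    k=np.zeros_like(m);k[b[1]:b[3],b[0]:b[2]]=m[b[1]:b[3],b[0]:b[2]];M=cv2.moments(k,True);print(n,M['m10']/M['m00'],M['m01']/M['m00'],cv2.boundingRect(k))
cv2.imwrite('pics/end.png',np.hstack([cv2.resize(S['color'][100:240,210:350],(400,400)),cv2.resize(T['color'][170:270,200:300],(400,400))])[:,:,::-1])
s=monitor.state()['ee_pos'];print('exp mid px',proj(S,s+[0,-45,0]),proj(T,s+[0,-45,0]),'exp tip',proj(S,s+[0,-129,0]),proj(T,s+[0,-129,0]))
E
```

```text
t 14.475 q [ 47.  53.  78. -54. 123.  53.] p [516.6 235.9 196.1] F [-0.9  1.   0.2] w 28.1
z [-0.001 -1.    -0.016] mid [516.5 190.9 195.4] rot [-0.001 -0.016 -0.007] shift tool-cm [-0.06 -0.    0.06]
s 263.6 148.51111111111112 (259, 145, 11, 8)
t 246.93859649122808 219.3684210526316 (241, 215, 13, 10)
exp mid px [269.64706609 158.48740423] [268.04787696 219.18679228] exp tip [278.15678873 168.95965696] [293.91218155 218.8250188 ]
```

View pics/end.png

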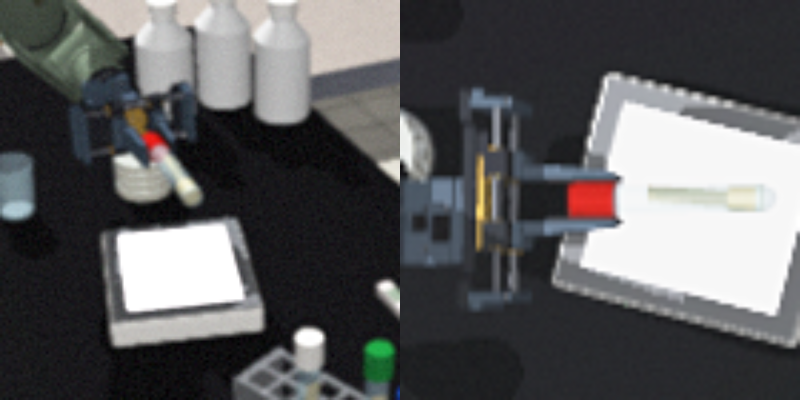

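Side crop: cap (152,143), tip (193,203), level above the window. Top crop: cap (592,200), tip (775,198), along the window's middle. One numeric check of the slope and the other tubes, then hand in.

```bash
python3 - <<'E'
from h import *
S=grab('side');T=grab('top')
cap,e1=two(S,(263.6,148.5),T,(246.9,219.4));tip,e2=two(S,(277.5,170.3),T,(293.8,219.4))
print('cap',cap.round(1),round(e1,1),'tip',tip.round(1),round(e2,1),'slope deg (cap up +)',np.degrees(np.arctan2(cap[2]-tip[2],np.linalg.norm((cap-tip)[:2]))).round(1),'mid',(cap+(tip-cap)*66/150).round(1))
for n,f,b in(('side',S,(325,190,368,260)),('top',T,(385,180,430,230))):
    h=cv2.cvtColor(f['color'],cv2.COLOR_RGB2HSV)
    for c,(lo,hi) in dict(green=(40,85),blue=(98,125)).items():
        k=np.zeros(h.shape[:2],np.uint8);k[b[1]:b[3],b[0]:b[2]]=cv2.inRange(h,(lo,110,50),(hi,255,255))[b[1]:b[3],b[0]:b[2]];M=cv2.moments(k,True)
        print(n,c,round(M['m10']/M['m00'],1),round(M['m01']/M['m00'],1))
s=monitor.state();print(s['qvel'].round(1),s['gripper_width'],s['force'].round(1),s['time_s'])
E
```

```text
cap [517.1 257.5 205.9] 1.7 tip [514.6 107.9 190.7] 0.8 slope deg (cap up +) 5.8 mid [516.  191.7 199.2]
side green 342.2 225.7
side blue 353.8 241.0
top green 395.1 196.4
top blue 418.2 197.5
[-0.   0.   0.   0.1  0.  -0.1] 28.37288106053812 [-0.   0.6 -0.3] 14.675
```

Cap centroid is biased high by the finger hiding its underside; check the slope from depth along the tube instead.

```bash
python3 - <<'E'
from h import *
T=grab('top');S=grab('side');p=monitor.state()['ee_pos']
for dy in (21,-60,-75,-90,-105,-118):
    q=p+[0,dy,-0.016*-dy if 0 else 0]; 
    u=proj(T,q+[0,0,13]); Z=[dep(T,(round(u[0])+i,round(u[1])+j)) for i in(-1,0,1) for j in(-1,0,1)]
    print(dy,'top surface z',np.sort([z[2] for z in Z])[-4:].round(1))
# glass outline in side view: rows of the tube perpendicular to its axis
u0,u1=proj(S,p+[0,-45,0]),proj(S,p+[0,-129,0]);d=(u1-u0)/np.linalg.norm(u1-u0);n=np.array([-d[1],d[0]])
for s in(0.2,0.4,0.6,0.8,.95):
    c=u0+s*(u1-u0); L=[S['color'][tuple(np.round(c+n*k)[::-1].astype(int))].sum() for k in range(-8,9)]; print(s,L)
print('side px/deg at tip', proj(S,p+[0,-129,-3.2])-u1)
E
```

```text
21 top surface z [209.9 210.3 210.7 210.9]
-60 top surface z [206.9 208.9 209.1 209.9]
-75 top surface z [207.6 207.7 208.4 208.5]
-90 top surface z [206.6 207.7 208.3 209.1]
-105 top surface z [206.7 206.8 207.7 208.1]
-118 top surface z [208.1 208.5 209.6 209.7]
0.2 [np.uint64(57), np.uint64(35), np.uint64(49), np.uint64(20), np.uint64(143), np.uint64(300), np.uint64(473), np.uint64(614), np.uint64(582), np.uint64(582), np.uint64(456), np.uint64(428), np.uint64(412), np.uint64(440), np.uint64(440), np.uint64(451), np.uint64(512)]
0.4 [np.uint64(63), np.uint64(41), np.uint64(39), np.uint64(44), np.uint64(113), np.uint64(400), np.uint64(400), np.uint64(657), np.uint64(678), np.uint64(592), np.uint64(434), np.uint64(358), np.uint64(268), np.uint64(286), np.uint64(395), np.uint64(336), np.uint64(326)]
0.6 [np.uint64(47), np.uint64(50), np.uint64(69), np.uint64(46), np.uint64(58), np.uint64(386), np.uint64(698), np.uint64(698), np.uint64(730), np.uint64(686), np.uint64(559), np.uint64(347), np.uint64(347), np.uint64(91), np.uint64(24), np.uint64(41), np.uint64(39)]
0.8 [np.uint64(60), np.uint64(84), np.uint64(61), np.uint64(71), np.uint64(71), np.uint64(300), np.uint64(507), np.uint64(583), np.uint64(529), np.uint64(453), np.uint64(482), np.uint64(399), np.uint64(260), np.uint64(138), np.uint64(48), np.uint64(34), np.uint64(37)]
0.95 [np.uint64(52), np.uint64(72), np.uint64(78), np.uint64(78), np.uint64(84), np.uint64(243), np.uint64(396), np.uint64(388), np.uint64(449), np.uint64(450), np.uint64(447), np.uint64(386), np.uint64(285), np.uint64(82), np.uint64(35), np.uint64(58), np.uint64(58)]
side px/deg at tip [0.03833068 0.7792309 ]
```

Depth gives an axis height of 196 mm at the cap and about 195.5 mm along the glass, so it is level to about 1° with the cap slightly high. Handing in.

```bash
python3 -c "
from workcell import job; print(job.job_done())"
```

```text
the job is handed in; nothing more can be done
None
```

I gripped the red tube by its cap at 40 N and drew it straight up out of the rack. I then carried it over the light box, tilted it onto its side and lowered it. It is held there now, and the job was handed in at about 15 s on the robot's clock.

**Final position:** by the arm's pose, the tube's middle is at about (516.5, 191, 195) mm. The window centre measured (516.5, 190, 46), so the tube is about 149 mm above it. By depth readings and the tool's direction it is level to about 1°, cap end slightly high. The arm was still, with under 1 N on the wrist and the jaws at 28 mm on the 29 mm cap.

**Surroundings:** the green and blue caps are within 0.2 px of where they started. The white tube, rack and other items I only checked by eye in the pictures, and they looked undisturbed.

**Disagreement:** one check, triangulating the cap and tip from both cameras, gave 5.8° cap-up and the middle at 199 mm. I trusted the depth readings over it, because the finger hides the cap's underside in the side view.

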